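# Re-clamp a town-house ornament on its back in the slide-jaw vise

## Robot

A 7-joint arm with a two-finger parallel gripper is mounted at the origin on the work surface. World frame = base frame: x ahead of the robot, y to its left, z up, the work surface at z = 0. Lengths are in m, angles in rad, forces in N, time in s.
With the tool pointing down it reaches from about 0.35 to 0.9 m from the base axis. Payload 8.1 kg.
Tool frame: the origin (TCP) lies at the very end of the fingers, on their centre line; the grasp point (between the pads) lies 19 mm behind it; z points along the fingers, y is the line along which they close (so a half turn about z gives the same grasp; the last joint's range is limited). The gripper opens to 92 mm and grips with 3 to 60 N. Pads are 19 mm wide; open, the fingers measure 130 mm over their backs; the gripper's body (75 mm by 190 mm) begins 47 mm behind the grasp point.
Start: joints at [1.082, 0.434, 0.025, 1.573, -0.012, 1.134, -0.075], TCP at [0.235, -0.579, 0.227] pointing down, gripper open.
Joint ranges: [-2.62, 2.62], [-0.44, 2.09], [-1.27, 1.32], [0.08, 2.57], [-1.32, 4.46], [0.12, 2], [-2.74, 2.74]. Speed limits (rad/s): [2.22, 2.22, 3.01, 3.01, 3.14, 3.14, 3.14].

## Interface

Orientations are given as a rotation vector (axis times angle).
In Python, from cell import observe, get_image, sign_off, find_in, trace, place_of gives the robot as it stands. The module is installed in compiled form; this text tells all that it offers.
- The arm moves only by the shell command python3 -m handwheel 'ROWS' [OPENING] [FORCE]. ROWS is JSON, a list of rows, each a list of 6 numbers: the shift along the tool's x, y, z each as a share of 0.02 m, from -1 to 1, then the turn, a rotation vector about the tool's x, y, z each as a share of 4 degrees, from -1 to 1. A call has 1 to 8 rows; each row shifts and turns the commanded pose from where the row before left it, along the tool's axes as they then stand; what a row does not reach is not made up. A row lasts 1/12 s, in which the tool goes at most 41.7 mm and 7.16 degrees, less where a joint would pass 70% of its speed; a pose out of reach is approached as far as the arm can. A call with a number of a shift or a turn outside -1 to 1 is refused whole. A call with a gripper value outside its range is refused whole. OPENING is the opening, from 0 (shut) to 1 (fully open), set as the call begins (- or left out, the last holds). The fingers move at their own pace and stop on an object; FORCE is the grip in N (left out, the last holds). Time passes only in rows, so rows that do not move let the fingers close. It gives the time, the measured TCP pose, the force, the opening and the grip force at its end, in the units of the state.
- observe(): the state, without advancing time (a new reading comes with each control period).
- get_image(name): name is "scene" or "side" or "wrist"; returns a dict with "image" (384x512x3 uint8, red, green, blue), "fx", "fy", "cx", "cy" (pixels), "k1" (the pictures are not rectified: a ray, as slopes to the right and down, at radius r is drawn at 1 + k1 r^2 times it, then the intrinsics apply), "position" and "orientation" of the camera in the world. Camera axes: x right, y down, z forward; pixel columns grow to the right and rows downward; lengths in m; the calibration is good to about 2 mm. A picture is of the moment at which its call begins. There is no depth.
- sign_off(): hands the job in; it is judged then, once.
Trained networks look in the newest picture that a camera, given by its name, has taken for a name from the list of things; names that differ only in an ending like _2 or _b are one class to them, and where a whole thing is asked for, a point or a joint stands for the part that bears it (a point fixed in the world has none). Each returns a list of dicts, best first, with "score" (0 to 1); they miss things now and then, are a little off and sometimes report something else, mostly with a low value. They report only what shows in the picture. A call takes as long as a camera call. They do not tell look-alikes from the thing itself.
- find_in(label, camera): "rect" ([centre column, centre row, width, height] as shares, 0 to 1, of the picture: columns of its width, rows of its height, round what is visible of it).
- trace(label, camera): "region" (384x512 bool, what is visible of it) and "rect" ([centre column, centre row, width, height] as shares, 0 to 1, of the picture: columns of its width, rows of its height, round what is visible of it).
- place_of(label, camera): "point" ([column, row] as shares, 0 to 1, of the picture: columns of its width, rows of its height: a listed point, or the origin of a listed thing).
The state is a dict: "clock": time; "joints": joint angles; "dq": joint speeds; "joint_efforts": joint torques, N m; "position": TCP position; "ee_rot": TCP orientation; "force": force on the tool from outside, world axes, zero at the start; "ft_torque": the same for the moment, N m; "width": opening from 0.0 (shut) to 1.0 (fully open); "gripper_force": force on a finger pad.
Only numpy, scipy, OpenCV 4.12 (cv2) and the standard library are available. Lean on these libraries where they do the work, as an engineer would, in place of code of your own. Each camera call takes 0.05 s, during which the arm holds its last target. There are 200 camera calls.

## Task

The white wooden town house stands clamped in the blue slide-jaw vise, where its chimney hole has been drilled; now its front with the door and windows is to be engraved. Slide the jaw back, lift the house right out clear of the jaws, and lay it on its back on the vise bed, front facing straight up, its length along the vise and centred across it; then slide the jaw in until the house is held snugly between its roof and its base, and let go. Do not let the house fall, and leave the other things on the counter where they are.

Things in the scene. Friction and masses are not known exactly. Their poses are not given: they have to be found in the camera images.
- vise: Blue slide-jaw vise, fixed. Foot plate 300 x 84 x 14 tall; on it a steel bed 48 wide (y), flat top 45 above the counter; nothing else stands beside the bed but thin side strips of the moving jaw, lower than its saddle. Origin on the counter under the centre line; z up, x along the bed to the fixed jaw, y across.
- vise_seat (a point): Point on the bed top at the foot of the fixed jaw's cork face (faces -x), on the centre line: x = +100, z = 45 in the vise frame. Axes as the vise's. The fixed jaw is 48 wide, 29 thick (x 100 to 129) and rises 26 above the bed.
- jaw (a joint): Gap in m between the cork jaw faces, 0 to 0.125, about 0.042 at the start; grows as the moving jaw slides back to -x. Moving jaw's face: vise x = 0.100 - gap. Steady drag about 5 N; stays where left. It is 48 wide, 20 thick, rises 26 above the bed; the saddle behind it is 68 long and rises 14.
- jaw_knob (a point): On the axis of the moving jaw's black upright knob, 45 above the bed (90 above the counter), 64 behind the moving jaw's face, on the centre line. The knob is a round grip 24 in diameter, from 22 to 62 above the bed. Axes as the vise's.
- house: White wooden block 42 deep (x), 62 wide (y), 104 tall (z), about 160 g; dark roof band, door and amber windows on the front (-x), bare wood back (+x). Origin: centre of its base, z to its roof. It starts upright on the bed, back on the fixed jaw, axes parallel to the vise's, its side walls about 7 proud of the jaws' ends (fingers can take them, closing along y).
- house_mid (a point): Centre of the house block, 52 above its base. Axes as the house's. Clamped on its back, it lies 21 above the bed and 52 from the fixed jaw's face.
- house_front (a point): Centre of the house's front face (x = -21, y = 0, z = 52 in the house frame). Axes as the house's.
- red_house: Bystander: dark red town-house ornament, 42 x 62 x 104 tall, standing on the counter; origin under its centre.
- blue_house: Bystander: pale blue town-house ornament, 42 x 62 x 104 tall, standing on the counter; origin under its centre.
- pumpkin: Bystander: white ceramic pumpkin, about 105 across, 80 tall with its stalk; origin under its centre.
- candle_jar: Bystander: dark red candle jar with a dark lid and paper label, 72 across, 85 tall; origin under its centre.
- cat: Bystander: sitting black cat figure, about 60 across, 93 tall; origin under its centre.
- soap: Bystander: pink soap bar with a paper band, 85 x 55 x 26 tall, lying on the robot's side of the vise; origin under its centre.
- brush: Bystander: flat dusting brush with a wooden handle, 170 long, 25 tall at most, lying beside the vise on the side away from the robot; origin under its middle.
Mind the look-alikes: they are no part of the job. What is shaped like the house but purple or yellow is not meant.

How it is judged:
On the way, in this order (a step that is already met when the one before it is completed fails the run):
1. the jaw is slid back off the house (gap over 48 mm) (value of joint jaw above 0.048 m), for 0.1 s.
2. the house is lifted clear of the jaws (its centre over 122 mm above the counter, 77 mm above the bed) (height (world z) of house_mid above 0.122 m), for 0.1 s.
At the end, for the whole second after the job is handed in: The house lies still on its back on the bed, front up and flat (3 mm), lengthwise along the vise (3.4 degrees), centred across it (10 mm), its centre 52 mm (-4, +5) from the fixed jaw's face, and the jaw is closed on it (gap 101 to 105.8 mm for its 104 mm) (x of house_mid in the frame of vise between 0.043 and 0.052 m and y of house_mid in the frame of vise between -0.01 and 0.01 m and z of house_mid in the frame of vise between 0.063 and 0.069 m and z of house_front in the frame of vise between 0.084 and 0.091 m and angle between the z axis of house and the x axis of vise, either way round below 0.06 rad and value of joint jaw between 0.101 and 0.1058 m and linear speed of house below 0.01 m/s); the robot touches nothing.
It fails at once if the house is let fall (faster than 0.5 m/s with no finger touching it) (linear speed of house above 0.5 m/s and contact force between the fingers and house below 0.2 N).
It fails at once if another thing on the counter is shifted by more than 20 mm (distance of any of red_house, blue_house, pumpkin, candle_jar, cat, soap, brush from where it was at the start of the episode above 0.02 m).
It also fails if it takes over 56 s, if anything falls off the work surface, if the arm or the gripper's body presses on something with over 40 N, if the wrist force passes 120 N, or if a joint passes its speed limit or range.

## Working session

There is one attempt and no reset: what is moved stays moved. The work goes in short steps, Python scripts to look and compute and a shell command to move; the robot and the scene stay as the last step left them, time stands still between calls to the robot, and variables do not carry over. Pictures are saved under pics/ and viewed, at most 10 in all, crops included, and the job is handed in when it is done.

```bash
mkdir -p pics
cat > h.py <<'E'
import numpy as np,cv2
from scipy.spatial.transform import Rotation as R
from cell import observe,get_image,find_in,trace,place_of
def rotm(o):
    o=np.array(o,float)
    return o if o.shape==(3,3) else (R.from_rotvec(o) if o.size==3 else R.from_quat(o)).as_matrix()
def ray(im,uv):
    x=np.array([(uv[0]-im['cx'])/im['fx'],(uv[1]-im['cy'])/im['fy']]);d=x.copy()
    for _ in range(20): d=x/(1+im['k1']*(d@d))
    return np.array(im['position']),rotm(im['orientation'])@np.r_[d,1]
def atz(im,uv,z):
    p,d=ray(im,uv);return p+d*(z-p[2])/d[2]
def tri(rs):
    A=0;b=0
    for p,d in rs:
        d=d/np.linalg.norm(d);M=np.eye(3)-np.outer(d,d);A=A+M;b=b+M@p
    x=np.linalg.solve(A,b);return x,[np.linalg.norm((np.eye(3)-np.outer(d,d)/(d@d))@(x-p)) for p,d in rs]
def proj(im,P):
    c=rotm(im['orientation']).T@(np.array(P)-im['position']);s=c[:2]/c[2];s=s*(1+im['k1']*(s@s))
    return np.array([s[0]*im['fx']+im['cx'],s[1]*im['fy']+im['cy']])
E
python3 - <<'E'
from h import *
ims={}
for c in('scene','side'):
    im=ims[c]=get_image(c);cv2.imwrite(f'pics/{c}0.png',im['image'][:,:,::-1]);print(c,np.round(im['position'],3),np.round(rotm(im['orientation'])[:,2],2),im['fx'],im['k1'])
for l in('vise_seat','jaw_knob','house_mid','house_front','house','vise'):
    rs=[]
    for c in ims:
        r=place_of(l,c)[:3]
        print(l,c,[(np.round(np.array(q['point'])*[512,384],1).tolist(),round(q['score'],2)) for q in r])
        if r: rs.append(ray(ims[c],np.array(r[0]['point'])*[512,384]))
    if len(rs)==2:print(tri(rs))
print(observe())
E
```

```text
scene [1.386 0.104 1.47 ] [-0.52 -0.07 -0.85] 493.09682337054807 0.022025070551684133
side [0.002 0.899 0.779] [ 0.45 -0.71 -0.54] 388.8975834362943 -0.08697612288900677
vise_seat scene [([297.1, 197.0], 0.93)]
vise_seat side [([253.6, 226.7], 0.77)]
(array([0.51956672, 0.09561564, 0.0433933 ]), [np.float64(0.003009067659675977), np.float64(0.0030090676596759335)])
jaw_knob scene [([259.4, 197.5], 0.96)]
jaw_knob side []
house_mid scene [([332.6, 193.4], 0.76), ([287.8, 188.1], 0.72), ([324.4, 173.9], 0.58)]
house_mid side [([238.9, 249.3], 0.91), ([271.6, 251.4], 0.87), ([256.5, 211.3], 0.8)]
(array([0.494213  , 0.21331105, 0.05080162]), [np.float64(0.002140014378275509), np.float64(0.0021400143782754435)])
house_front scene [([319.5, 170.5], 0.88), ([281.1, 189.4], 0.87), ([325.9, 190.7], 0.85)]
house_front side [([276.4, 246.0], 0.7), ([262.6, 205.4], 0.69), ([242.2, 246.6], 0.67)]
(array([0.40794894, 0.15865923, 0.05800371]), [np.float64(0.006951987475587561), np.float64(0.006951987475587583)])
house scene [([329.6, 202.2], 0.94), ([286.1, 193.2], 0.81), ([259.7, 197.4], 0.74)]
h
[... 409 characters left out ...]
ts': array([ 1.08237088,  0.43445738,  0.02497521,  1.57319131, -0.01163727,
        1.13401131, -0.07508151]), 'dq': array([ 2.45661709e-03,  2.34055663e-04,  2.79705952e-05,  5.78338145e-04,
       -2.37870230e-03, -8.69160620e-05,  8.66270720e-04]), 'joint_efforts': array([-6.88130622e-04, -6.67497468e+01,  9.83528160e-01, -3.14766455e+01,
       -6.08911039e-02,  3.26261006e-02, -1.97936856e-05]), 'position': array([ 0.23520818, -0.5790678 ,  0.2267714 ]), 'ee_rot': array([3.08326929e+00, 6.02196627e-01, 8.28961267e-05]), 'force': array([-0.09901729,  0.41781668, -0.43577007]), 'ft_torque': array([-0.01619966,  0.03414278,  0.04872114]), 'gripper_force': 0.0, 'width': 0.9996989012229256}
```

View pics/scene0.png

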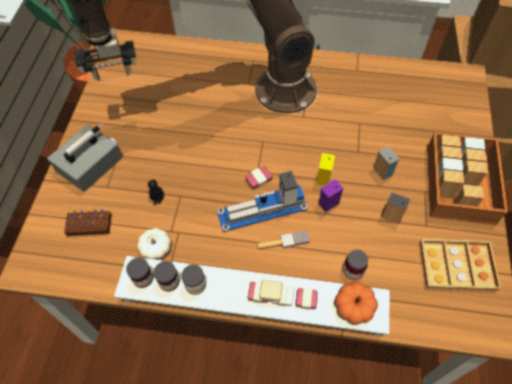

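View pics/side0.png

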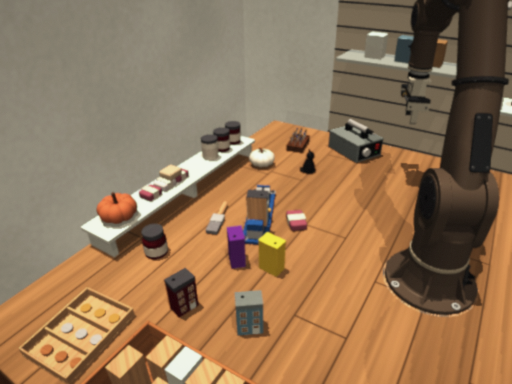

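The scene view shows the vise at about (262,207), with its fixed jaw and the house at the right end (288,188) and the knob near (259,197). Purple and yellow decoys stand at (331,195) and (327,168), the soap at (259,177) and the brush at (285,241). In the side view the house's bare back is at (259,202).

Run:
```python
from h import *
a=get_image('scene');b=get_image('side')
def crop(im,x0,y0,w,h,s): return cv2.resize(im['image'][y0:y0+h,x0:x0+w,::-1],None,fx=s,fy=s,interpolation=cv2.INTER_CUBIC)
# initial model
from scipy.optimize import least_squares
obs=[(a,[297.1,197.0],(.1,0,.045)),(b,[253.6,226.7],(.1,0,.045)),(a,[266.6,212.4],(0,0,0)),(b,[258.1,218.9],(0,0,0)),(a,[259.4,197.5],(.1-.042-.064,0,.09)),(a,[287.8,188.1],(.079,0,.097)),(b,[256.5,211.3],(.079,0,.097)),(a,[281.1,189.4],(.058,0,.097))]
def W(q,P): c,s=np.cos(q[2]),np.sin(q[2]);return np.array([q[0]+c*P[0]-s*P[1],q[1]+s*P[0]+c*P[1],P[2]])
f=lambda q:np.concatenate([(proj(i,W(q,P))-u) for i,u,P in obs])
r=least_squares(f,[.56,0,2.0],loss='soft_l1');q=r.x;print(q,np.degrees(q[2]),f(q).reshape(-1,2).round(1).tolist())
np.save('q.npy',q)
for n,im,bx in(('a',a,(205,160,120,90)),('b',b,(205,160,120,90))):
    I=crop(im,*bx,6)
    def ln(P,Q,col):
        k=[tuple(int(v) for v in (proj(im,W(q,p))-bx[:2]+.5)*6) for p in(P,Q)];cv2.line(I,*k,col,1)
    for P,Q in (((-.15,-.042,.014),(.15,-.042,.014)),((-.15,.042,.014),(.15,.042,.014)),((.15,-.042,.014),(.15,.042,.014)),((-.15,-.042,.014),(-.15,.042,.014)),((.058,-.031,.149),(.058,.031,.149)),((.1,-.031,.149),(.1,.031,.149)),((.058,.031,.149),(.1,.031,.149)),((.058,-.031,.149),(.1,-.031,.149))): ln(P,Q,(0,255,255))
    cv2.imwrite(f'pics/fit_{n}.png',I)
for l in('soap','brush','cat','candle_jar','pumpkin','red_house','blue_house'):
    print(l,[np.round(atz(a,np.array(z['point'])*[512,384],0),3).tolist() for z in place_of(l,'scene')[:1]])
```

```text
[ 0.56189511 -0.00268284  2.03058205] 116.34378168682517 [[-3.0, -1.8], [1.2, -1.2], [-0.6, -2.5], [-0.3, -0.7], [4.9, -0.6], [1.1, 0.7], [-1.3, -3.4], [1.8, 1.1]]
soap [[0.445, -0.044, 0.0]]
brush [[0.672, 0.067, 0.0]]
cat [[0.563, -0.383, 0.0]]
candle_jar [[0.75, 0.298, 0.0]]
pumpkin [[0.743, -0.343, 0.0]]
red_house [[0.524, 0.414, 0.0]]
blue_house [[0.36, 0.386, 0.0]]
```

View pics/fit_a.png

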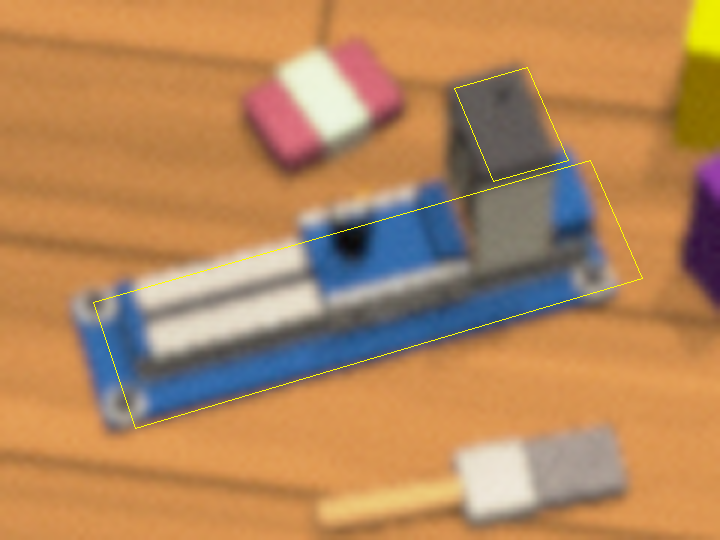

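View pics/fit_b.png

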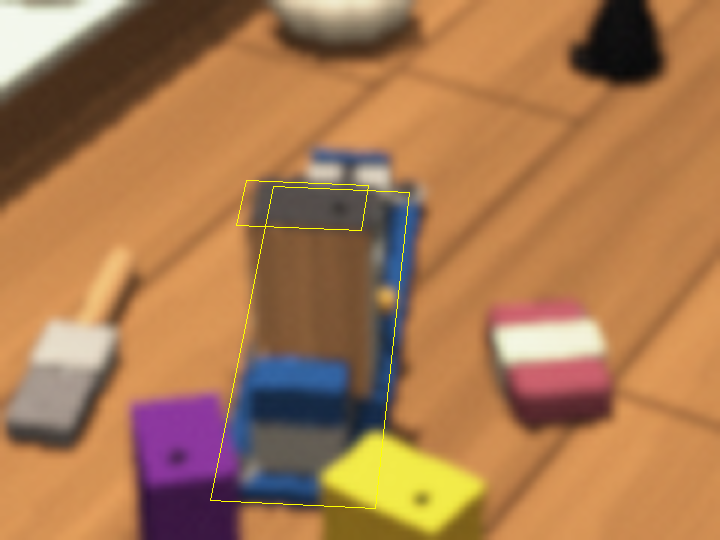

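```bash
cat > fit.py <<'E'
from h import *
from scipy.optimize import least_squares
a=get_image('scene');b=get_image('side')
C=lambda u:(np.array(u)+.5)/6-.5+[205,160]
def W(q,P): c,s=np.cos(q[2]),np.sin(q[2]);return np.array([q[0]+c*P[0]-s*P[1],q[1]+s*P[0]+c*P[1],P[2]])
A=[(a,(110,431),(-.15,.042,.007)),(a,(72,296),(-.15,-.042,.014)),(a,(617,295),(.15,.042,.010)),
(a,(478,183),('h',-.021,.031,.149)),(a,(552,163),('h',.021,.031,.149)),(a,(446,88),('h',-.021,-.031,.149)),(a,(525,66),('h',.021,-.031,.149)),
(b,(422,190),(-.15,-.042,.010)),(b,(241,490),(.15,.042,.010)),
(b,(250,183),('h',-.021,.031,.149)),(b,(380,190),('h',-.021,-.031,.149)),(b,(370,236),('h',.021,-.031,.149)),(b,(247,229),('h',.021,.031,.149))]
# q: vise x,y,yaw, house y in vise, side-camera pixel offset(2), scene offset(2)
def f(q):
    o=[]
    for i,u,P in A:
        if P[0]=='h': P=(.079+P[1],q[3]+P[2],P[3])
        o.append(proj(i,W(q,P))+(q[4:6] if i is a else q[6:8])-C(u))
    return np.concatenate(o+[q[3:4]*300,q[4:]*1])
r=least_squares(f,[.56,0,2.0,0,0,0,0,0],loss='soft_l1');q=r.x
print(q.round(4),np.degrees(q[2]));print(f(q)[:26].reshape(-1,2).round(1).tolist())
np.save('q.npy',q)
for n,P in(('knob',(-.006,0,.09)),('seat',(.1,0,.045)),('mid',(.079,q[3],.097))): print(n,W(q,P).round(4))
E
python3 fit.py
```

```text
[ 0.5604 -0.0143  1.4919  0.0066  0.0224  1.7435  0.7658  0.7101] 85.48145640620245
[[0.4, -39.8], [0.2, 2.2], [0.8, -1.5], [-1.4, -8.8], [-0.8, -3.1], [0.1, 23.3], [0.1, 29.4], [0.2, 0.5], [-1.5, 1.5], [13.1, 0.9], [-24.6, -6.4], [-31.4, -8.2], [5.3, -0.6]]
knob [ 0.56   -0.0203  0.09  ]
seat [0.5683 0.0854 0.045 ]
mid [0.5601 0.0649 0.097 ]
```

```bash
sed -i "s/^def f(q)/A=[(i,u,(P[0],P[1],-P[2],P[3]) if P[0]=='h' else (P[0],-P[1],P[2])) for i,u,P in A]\ndef f(q)/" fit.py; python3 fit.py
```

```text
[ 5.5970e-01 -1.0900e-02  2.0151e+00 -1.1000e-03 -3.2460e-01  6.4680e-01
  3.3700e-01  1.0873e+00] 115.45662881588656
[[1.2, -0.4], [0.9, 0.1], [1.5, -1.8], [-0.3, -0.0], [-0.1, -0.1], [-1.2, 0.2], [-2.0, 0.6], [0.4, 1.5], [-3.4, 2.3], [1.1, -0.6], [-0.4, -0.8], [0.1, -1.0], [-0.2, -0.9]]
knob [ 0.5623 -0.0163  0.09  ]
seat [0.5167 0.0794 0.045 ]
mid [0.5267 0.0609 0.097 ]
```

```bash
cat > fk.py <<'E'
from h import *
from scipy.optimize import least_squares
def dh(al,a,d,t):
    c,s,ca,sa=np.cos(t),np.sin(t),np.cos(al),np.sin(al)
    return np.array([[c,-s,0,a],[s*ca,c*ca,-sa,-d*sa],[s*sa,c*sa,ca,d*ca],[0,0,0,1]])
h=np.pi/2
def fk(q,tool=.0):
    T=np.eye(4)
    for (al,a,d),t in zip([(0,0,.267),(-h,0,0),(h,0,.293),(h,.0525,0),(h,.0775,.3425),(h,0,0),(-h,.076,.097)],q): T=T@dh(al,a,d,t)
    T=T.copy();T[:3,3]+=T[:3,2]*tool;return T
lo=np.array([-2.62,-.44,-1.27,.08,-1.32,.12,-2.74]);hi=np.array([2.62,2.09,1.32,2.57,4.46,2,2.74])
E
python3 - <<'E'
from fk import *
o=observe();T=fk(o['joints'])
print(T.round(4));print(o['position'],rotm(o['ee_rot']).round(4))
E
```

```text
[[ 3.762e-01  9.265e-01  2.200e-03  2.666e-01]
 [ 9.265e-01 -3.762e-01  4.300e-03  5.273e-01]
 [ 4.800e-03  4.000e-04 -1.000e+00  3.410e-01]
 [ 0.000e+00  0.000e+00  0.000e+00  1.000e+00]]
[ 0.23516063 -0.57907558  0.22670473] [[ 0.9266  0.3762 -0.    ]
 [ 0.3762 -0.9266  0.    ]
 [ 0.     -0.     -1.    ]]
```

```bash
M="python3 -m handwheel"
python3 -m handwheel '[[1,-0.77,0,0,0,0],[1,-0.77,0,0,0,0],[1,-0.77,0,0,0,0],[1,-0.77,0,0,0,0],[1,-0.77,0,0,0,0],[1,-0.77,0,0,0,0],[1,-0.77,0,0,0,0],[1,-0.77,0,0,0,0]]' 1
python3 -c "from cell import observe;o=observe();print(o['joints'])"
python3 -m handwheel '[[1,-0.77,0,0,0,0],[1,-0.77,0,0,0,0],[1,-0.77,0,0,0,0],[1,-0.77,0,0,0,0],[1,-0.77,0,0,0,0],[1,-0.77,0,0,0,0],[1,-0.77,0,0,0,0],[1,-0.77,0,0,0,0]]'
python3 -m handwheel '[[1,-0.77,0,0,0,0],[1,-0.77,0,0,0,0],[1,-0.77,0,0,0,0],[1,-0.77,0,0,0,0],[1,-0.77,0,0,0,0],[1,-0.77,0,0,0,0],[1,-0.77,0,0,0,0],[1,-0.77,0,0,0,0]]'
python3 -m handwheel '[[1,-0.77,0,0,0,-1],[0.75,-0.58,0,0,0,-1],[0,0,0,0,0,-1],[0,0,0,0,0,-1],[0,0,0,0,0,-1],[0,0,0,0,0,-1],[0,0,0,0,0,-1],[0,0,0,0,0,-1]]'
python3 -m handwheel '[[0,0,0,0,0,-1],[0,0,0,0,0,-1],[0,0,0,0,0,-1],[0,0,0,0,0,-1],[0,0,0,0,0,-1],[0,0,0,0,0,-1],[0,0,0,0,0,-1],[0,0,0,0,0,-1]]'
python3 -m handwheel '[[0,0,0,0,0,-1],[0,0,0,0,0,-1],[0,0,0,0,0,-1],[0,0,0,0,0,-1],[0,0,0,0,0,-1],[0,0,0,0,0,-1],[0,0,0,0,0,-1],[0,0,0,0,0,-0.35]]'
python3 - <<'E'
from fk import *
o=observe();print(o['joints'].round(3).tolist(),o['position'],rotm(o['ee_rot']).round(3).tolist(),o['clock'])
im=get_image('wrist');cv2.imwrite('pics/w1.png',im['image'][:,:,::-1]);print(im['position'],rotm(im['orientation']).round(3),im['fx'],im['k1'])
for l in('jaw_knob','vise_seat','house_mid','house'):
    for z in place_of(l,'wrist')[:2]: print(l,np.array(z['point'])*[512,384],z['score'])
E
```

```text
clock: 2.02
position: [0.3376, -0.4037, 0.2269]
ee_rot: [3.083, 0.602, 0.0]
force: [0.7, -0.6, 0.7]
width: 0.999
gripper_force: 0.0
[ 0.81429782  0.27756545 -0.05235921  1.80908078  0.01656147  1.05492912
 -0.42939228]
clock: 2.68
position: [0.4395, -0.2293, 0.2269]
ee_rot: [3.083, 0.602, 0.0]
force: [-0.2, -0.7, -0.1]
width: 1.001
gripper_force: 0.0
clock: 3.35
position: [0.5414, -0.0549, 0.2268]
ee_rot: [3.083, 0.602, 0.0]
force: [-0.7, 0.2, -0.2]
width: 0.997
gripper_force: 0.0
clock: 4.02
position: [0.562, -0.0173, 0.2268]
ee_rot: [2.795, 1.433, 0.0]
force: [-0.1, 0.1, -0.1]
width: 0.998
gripper_force: 0.0
clock: 4.68
position: [0.562, -0.0173, 0.2268]
ee_rot: [2.292, 2.148, -0.0]
force: [0.7, 1.3, -0.1]
width: 0.999
gripper_force: 0.0
clock: 5.35
position: [0.562, -0.0174, 0.2267]
ee_rot: [1.672, 2.66, -0.0]
force: [0.1, -0.4, 0.2]
width: 0.997
gripper_force: 0.0
[0.381, 0.404, -0.609, 1.691, 0.252, 1.126, 0.148] [ 0.56195064 -0.01742919  0.22670254] [[-0.433, 0.901, -0.0], [0.901, 0.433, -0.0], [-0.0, -0.0, -1.0]] 5.35
[0.52717761 0.05546784 0.38528678] [[ 0.901  0.415  0.13 ]
 [ 0.435 -0.86  -0.267]
 [ 0.001  0.297 -0.955]] 284.7082589565473 0.0019269689575823383
house [259.0208  98.9952] 0.55
```

View pics/w1.png

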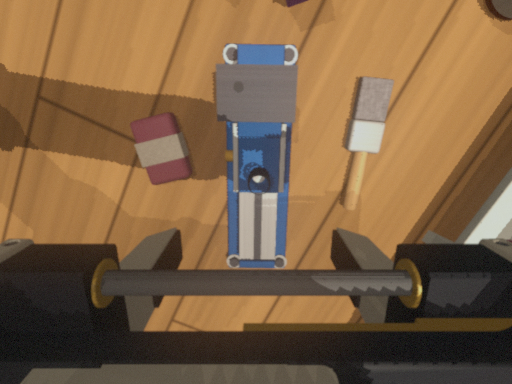

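The wrist view shows the vise upright in the picture: house roof (216–297, 65–121), knob top (259,178), plate washers at (230,53), (290,53), (234,262) and (280,262).

Run:
```python
from fk import *
import itertools
im=get_image('wrist')
for n,u,z in(('knob',(259,178),.107),('roofFL',(217,121),.149),('roofFR',(296,121),.149),('roofBL',(216,65),.149),('roofBR',(297,65),.149),('w1',(230,53),.014),('w2',(290,53),.014),('w3',(234,262),.014),('w4',(280,262),.014)):
    print(n,atz(im,u,z).round(4))
u=[atz(im,x,.014) for x in((230,53),(290,53),(234,262),(280,262))]
d=(u[0]+u[1]-u[2]-u[3])/2;print('plate yaw',np.degrees(np.arctan2(d[1],d[0])),'centre',sum(u)/4)
D=[([1.082,.434,.025,1.573,-.012,1.134,-.075],[.235,-.579,.227]),([0.81429782,0.27756545,-0.05235921,1.80908078,0.01656147,1.05492912,-0.42939228],[.3376,-.4037,.2269]),([0.381,0.404,-0.609,1.691,0.252,1.126,0.148],[.56195,-.01743,.2267])]
Rs=[rotm([3.083,.602,0]),rotm([3.083,.602,0]),rotm(observe()['ee_rot'])]
best=[]
for s in itertools.product([1,-1],repeat=5):
    sg=np.array([s[0],1,s[1],1,s[2],1,s[3]])
    # base yaw b, tool yaw g
    F=[fk(sg*np.array(q)) for q,_ in D]
    def res(p,full=False):
        b=R.from_euler('z',p[0]).as_matrix();g=R.from_euler('z',p[1]).as_matrix();o=[]
        for T,(q,P),Q in zip(F,D,Rs):
            o+=list(((b@T[:3,:3]@g-Q)*.3).ravel());o+=list(b@(T[:3,3]+T[:3,2]*p[2])+[0,0,p[3]]-P)
        return np.array(o)
    for g0 in(0,1.57,3.14,-1.57):
      for b0 in (0,1.57,3.14,-1.57):
        r=least_squares(res,[b0,g0,.15,0]);best.append((r.cost,s,r.x.round(4).tolist()))
best.sort(key=lambda t:t[0]);print(best[:4])
```

```text
knob [ 0.5602 -0.005   0.107 ]
roofFL [0.5043 0.0321 0.149 ]
roofFR [0.5617 0.0594 0.149 ]
roofBL [0.4874 0.0698 0.149 ]
roofBR [0.5431 0.0963 0.149 ]
w1 [0.4744 0.0969 0.014 ]
w2 [0.5384 0.1274 0.014 ]
w3 [ 0.5929 -0.156   0.014 ]
w4 [ 0.6541 -0.1269  0.014 ]
plate yaw 114.79737197281356 centre [ 0.56493958 -0.01464748  0.014     ]
[(np.float64(0.03475819611652536), (-1, -1, -1, -1, 1), [-0.1014, -1.6913, -0.1764, -0.3857]), (np.float64(0.03475819611652536), (-1, -1, -1, -1, -1), [-0.1014, -1.6913, -0.1764, -0.3857]), (np.float64(0.03475819611652829), (-1, -1, -1, -1, 1), [-0.1014, -1.6913, -0.1764, -0.3857]), (np.float64(0.03475819611652829), (-1, -1, -1, -1, -1), [-0.1014, -1.6913, -0.1764, -0.3857])]
```

```bash
python3 -m handwheel '[[0.25,0,1,0,0,0],[0,0,1,0,0,0],[0,0,1,0,0,0],[0,0,1,0,0,0],[0,0,1,0,0,0],[0,0,1,0,0,0],[0,0,1,0,0,0],[0,0,0.4,0,0,0]]' 1
python3 -m handwheel '[[0,0,0,0,0,0],[0,0,0,0,0,0],[0,0,0,0,0,0],[0,0,0,0,0,0],[0,0,0,0,0,0],[0,0,0,0,0,0]]' 0 30
python3 -m handwheel '[[-0.3,0,0,0,0,0],[-0.6,0,0,0,0,0],[-0.6,0,0,0,0,0],[-0.6,0,0,0,0,0],[-0.6,0,0,0,0,0],[-0.6,0,0,0,0,0],[-0.4,0,0,0,0,0],[-0.2,0,0,0,0,0]]'
```

```text
clock: 6.32
position: [0.5585, -0.013, 0.0763]
ee_rot: [-1.676, -2.654, 0.003]
force: [-0.4, -0.6, 0.2]
width: 1.001
gripper_force: 0.0
clock: 6.82
position: [0.5602, -0.0128, 0.0795]
ee_rot: [1.676, 2.656, 0.001]
force: [0.2, 1.0, -0.0]
width: 0.611
gripper_force: 0.0
clock: 7.48
position: [0.5939, -0.0852, 0.0785]
ee_rot: [1.679, 2.655, -0.001]
force: [-0.3, 0.2, -0.7]
width: 0.038
gripper_force: 0.0
```

```bash
python3 -m handwheel '[[0,0,0,0,0,0],[0,0,0,0,0,0],[0,0,0,0,0,0],[0,0,0,0,0,0],[0,0,0,0,0,0],[0,0,0,0,0,0],[0,0,0,0,0,0],[0,0,0,0,0,0]]' 0.7
python3 - <<'E'
from h import *
im=get_image('wrist');cv2.imwrite('pics/w2.png',im['image'][:,:,::-1]);print(observe()['position'])
np.save('w2.npy',im,allow_pickle=True)
E
```

```text
clock: 8.15
position: [0.5934, -0.083, 0.0788]
ee_rot: [1.676, 2.657, -0.0]
force: [-0.3, -0.0, 0.2]
width: 0.568
gripper_force: 0.0
[ 0.59336204 -0.08305088  0.07875229]
```

View pics/w2.png

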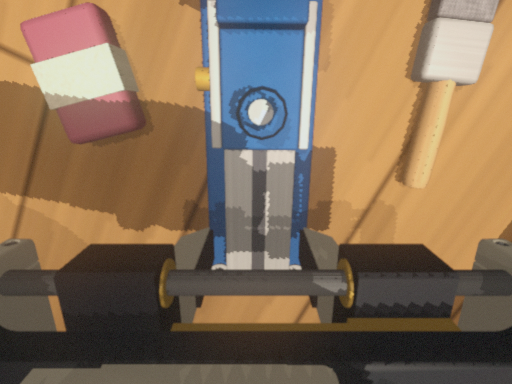

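Run:
```python
from h import *
im=np.load('w2.npy',allow_pickle=True).item();o=observe()
Q=rotm(o['ee_rot'])
for z in(.059,.067,.107):
    P=atz(im,(261,112),z);print(z,P.round(4),'tool delta',(Q.T@(P-o['position'])).round(4), 'ring edge',np.linalg.norm(atz(im,(286,112),z)-P).round(4))
print('saddle rear',(Q.T@(atz(im,(260,149),.059)-o['position'])).round(4))
```

```text
0.059 [ 0.5631 -0.0117  0.059 ] tool delta [0.0775 0.0034 0.0197] ring edge 0.015
0.067 [ 0.5629 -0.0116  0.067 ] tool delta [0.0776 0.0033 0.0117] ring edge 0.0144
0.107 [ 0.562  -0.0112  0.107 ] tool delta [ 0.0784  0.0026 -0.0283] ring edge 0.011
saddle rear [0.0553 0.003  0.0197]
```

The wrist view shows the knob unmoved at (261,112), 78 mm ahead of the tool: the fingers had closed too late.

```bash
python3 -m handwheel '[[0.6,0.13,0,0,0,0],[0.8,0,0,0,0,0],[0.8,0,0,0,0,0],[0.8,0,0,0,0,0],[0.6,0,0,0,0,0],[0.3,0,0,0,0,0]]' 0.55
python3 -m handwheel '[[0,0,0,0,0,0],[0,0,0,0,0,0],[0,0,0,0,0,0],[0,0,0,0,0,0],[0,0,0,0,0,0],[0,0,0,0,0,0],[0,0,0,0,0,0],[0,0,0,0,0,0]]' 0 30
```

```text
clock: 8.7
position: [0.5613, -0.009, 0.0789]
ee_rot: [-1.673, -2.659, -0.001]
force: [-0.7, 0.7, -0.6]
width: 0.549
gripper_force: 0.0
clock: 9.37
position: [0.5625, -0.0125, 0.0786]
ee_rot: [1.677, 2.656, -0.0]
force: [2.6, -2.7, -3.1]
width: 0.251
gripper_force: 30.0
```

Gripped (23 mm). Drag it back 78 mm.

```bash
python3 -m handwheel '[[-0.3,0,0,0,0,0],[-0.6,0,0,0,0,0],[-0.6,0,0,0,0,0],[-0.6,0,0,0,0,0],[-0.6,0,0,0,0,0],[-0.6,0,0,0,0,0],[-0.4,0,0,0,0,0],[-0.2,0,0,0,0,0]]'
python3 -m handwheel '[[0,0,0,0,0,0],[0,0,0,0,0,0]]'
```

```text
clock: 10.03
position: [0.5947, -0.082, 0.0786]
ee_rot: [-1.675, -2.654, 0.001]
force: [-5.5, 3.1, 5.2]
width: 0.251
gripper_force: 30.0
clock: 10.2
position: [0.595, -0.0826, 0.0786]
ee_rot: [-1.676, -2.656, 0.002]
force: [-3.6, -1.7, 2.7]
width: 0.252
gripper_force: 30.0
```

```bash
python3 -m handwheel '[[0,0,0,0,0,0],[0,0,0,0,0,0],[0,0,-0.5,0,0,0],[0,0,-1,0,0,0],[0,0,-1,0,0,0],[0,0,-1,0,0,0],[0,0,-1,0,0,0],[0,0,-0.5,0,0,0]]' 1
python3 -m handwheel '[[0,0,0,0,1,0],[0,0,0,0,1,0],[0,0,0,0,1,0],[0,0,0,0,1,0],[0,0,0,0,1,0],[0,0,0,0,1,0],[0,0,0,0,1,0],[0,0,0,0,1,0]]'
python3 -m handwheel '[[0,0,0,0,1,0],[0,0,0,0,1,0],[0,0,0,0,1,0],[0,0,0,0,1,0],[0,0,0,0,1,0],[0,0,0,0,1,0],[0,0,0,0,1,0],[0,0,0,0,0,0]]'
python3 - <<'E'
from h import *
o=observe();Q=rotm(o['ee_rot']);print(o['joints'].round(3),Q.round(3).tolist(),np.degrees(np.arccos(-Q[2,2])),o['clock'])
im=get_image('wrist');cv2.imwrite('pics/w3.png',im['image'][:,:,::-1]);np.save('w3.npy',im,allow_pickle=True)
print('delta to grasp',Q.T@(np.array([.5223,.0719,.0905])-o['position']))
E
```

```text
clock: 10.87
position: [0.5971, -0.0814, 0.1821]
ee_rot: [1.674, 2.654, 0.003]
force: [0.2, 0.2, 0.6]
width: 0.781
gripper_force: 0.0
clock: 11.53
position: [0.5961, -0.0822, 0.1791]
ee_rot: [-1.408, -2.231, -0.407]
force: [-0.2, 0.2, -0.9]
width: 0.998
gripper_force: 0.0
clock: 12.2
position: [0.595, -0.0837, 0.1749]
ee_rot: [-1.158, -1.825, -0.667]
force: [-0.6, -0.0, -1.4]
width: 1.0
gripper_force: 0.0
[ 0.724  1.08  -0.724  1.12  -0.219  1.738  0.578] [[-0.208, 0.904, -0.374], [0.449, 0.428, 0.784], [0.869, -0.005, -0.495]] 60.32215857044709 12.2
delta to grasp [0.01166056 0.00137094 0.19097212]
```

View pics/w3.png

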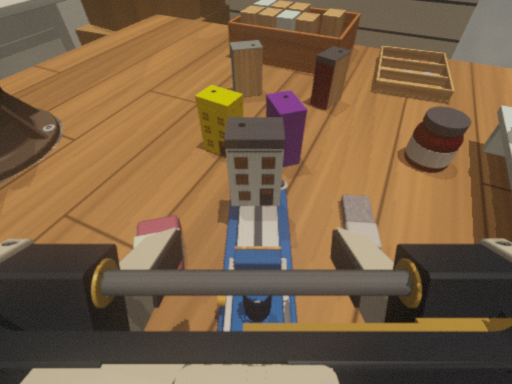

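The tilt is reached, and the house faces the gripper squarely (front spanning columns 228–284, foot near row 206).

Run:
```python
from h import *
im=np.load('w3.npy',allow_pickle=True).item()
P=atz(im,(255,206),.045);print(P.round(4))
v=np.array([-.43,.903,0]);O=np.array([.5599,-.0071,0]);print('vise x,y',(P-O)@v,(P-O)@np.array([-.903,-.43,0]))
for c in((227,150),(284,150)):  # roof front corners somewhere: intersect plane vise x=.058
    p,d=ray(im,c);t=(.058-(p-O)@v)/(d@v);X=p+d*t;print(((X-O)@np.array([-.903,-.43,0])).round(4),X[2].round(4))
```

```text
[0.5321 0.0451 0.045 ]
vise x,y 0.059100280582153865 0.002682963120545426
0.0316 0.1367
-0.0285 0.1365
```

```bash
python3 -m handwheel '[[0.1,0.02,1,0,0,0],[0.1,0,1,0,0,0],[0.1,0,1,0,0,0],[0.1,0,1,0,0,0],[0.1,0,1,0,0,0],[0.1,0,1,0,0,0],[0,0,1,0,0,0],[0,0,1,0,0,0]]' 1
python3 -m handwheel '[[0,0,0.9,0,0,0],[0,0,0.6,0,0,0],[0,0,0,0,0,0]]' 0.95
python3 -m handwheel '[[0,0,0,0,0,0],[0,0,0,0,0,0],[0,0,0,0,0,0],[0,0,0,0,0,0],[0,0,0,0,0,0],[0,0,0,0,0,0],[0,0,0,0,0,0],[0,0,0,0,0,0]]' 0 30
python3 - <<'E'
from h import *
o=observe();print(o['clock'],o['joints'].round(3));Q=rotm(o['ee_rot']);print(Q.round(3).tolist())
v=np.array([-.43,.903,0]);O=np.array([.5599,-.0071,0]);P=o['position'];print('vise',(P-O)@v,(P-O)@np.array([-.903,-.43,0]),P[2])
E
```

```text
clock: 12.92
position: [0.5338, 0.0498, 0.1099]
ee_rot: [-1.157, -1.839, -0.668]
force: [0.9, -0.2, -0.5]
width: 1.002
gripper_force: 0.0
clock: 13.17
position: [0.5209, 0.0745, 0.0946]
ee_rot: [-1.153, -1.837, -0.665]
force: [0.1, 1.0, -0.3]
width: 0.953
gripper_force: 0.0
clock: 13.83
position: [0.5226, 0.0712, 0.0944]
ee_rot: [-1.157, -1.833, -0.668]
force: [-2.6, -5.9, 5.6]
width: 0.676
gripper_force: 29.9
13.8333 [ 0.686  1.047 -0.771  1.551 -0.248  1.3    0.608]
[[-0.215, 0.903, -0.373], [0.452, 0.43, 0.782], [0.866, -0.0, -0.5]]
vise 0.0867432364625005 3.5014856600456244e-05 0.09444563812441882
```

```bash
python3 -m handwheel '[[0.35,0,-0.2,0,0,0],[0.87,0,-0.5,0,0,0],[0.87,0,-0.5,0,0,0],[0.52,0,-0.3,0,0,0],[0,0,0,0,0,0],[0,0,0,0,-0.3,0],[0,0,0,0,-0.6,0],[0,0,0,0,-0.6,0]]' 0 45
python3 -m handwheel '[[0,0,0,0,-1,0],[0,0,0,0,-1,0],[0,0,0,0,-1,0],[0,0,0,0,-1,0],[0,0,0,0,-1,0],[0,0,0,0,-1,0],[0,0,0,0,-1,0],[0,0,0,0,-1,0]]'
python3 -c "
from cell import observe
o=observe();print(o['joints'].round(3))"
```

```text
clock: 14.5
position: [0.5223, 0.0715, 0.1526]
ee_rot: [-1.214, -1.921, -0.615]
force: [0.3, 0.3, -2.3]
width: 0.673
gripper_force: 44.9
clock: 15.17
position: [0.5224, 0.0718, 0.1537]
ee_rot: [-1.497, -2.373, -0.288]
force: [0.6, -0.5, -1.5]
width: 0.672
gripper_force: 44.9
[ 0.472  0.567 -0.688  1.75  -0.018  1.048  0.3  ]
```

```bash
python3 -m handwheel '[[0,0,0,0,-1,0],[0,0,0,0,-1,0],[0,0,0,0,-1,0],[0,0,0,0,-1,0],[0,0,0,0,-1,0],[0,0,0,0,-1,0],[0,0,0,0,-1,0],[0,0,0,0,-1,0]]'
python3 -m handwheel '[[0,0,0,0,-1,0],[0,0,0,0,-1,0],[0,0,0,0,-1,0],[0,0,0,0,-1,0],[0,0,0,0,-1,0],[0,0,0,0,0,0],[0,0,0,0,0,0]]'
python3 - <<'E'
from h import *
o=observe();print(o['clock'],o['joints'].round(3));Q=rotm(o['ee_rot']);print(Q.round(3).tolist())
v=np.array([-.43,.903,0]);O=np.array([.5599,-.0071,0]);P=o['position'];print('vise',(P-O)@v,(P-O)@np.array([-.903,-.43,0]),P[2])
im=get_image('scene');cv2.imwrite('pics/s4.png',cv2.resize(im['image'][130:250,200:360,::-1],None,fx=4,fy=4))
E
```

```text
clock: 15.83
position: [0.5223, 0.0722, 0.154]
ee_rot: [1.593, 2.527, -0.142]
force: [0.6, -0.2, -1.8]
width: 0.673
gripper_force: 44.9
clock: 16.42
position: [0.5217, 0.0733, 0.1532]
ee_rot: [1.423, 2.266, -0.383]
force: [-0.2, -0.4, -1.1]
width: 0.674
gripper_force: 44.9
16.4167 [-0.305  0.419 -0.388  1.985  0.781  1.06  -0.72 ]
[[-0.377, 0.901, 0.214], [0.781, 0.434, -0.45], [-0.498, -0.003, -0.867]]
vise 0.08905560300043985 -0.00011306772114260957 0.15317854103216633
```

View pics/s4.png

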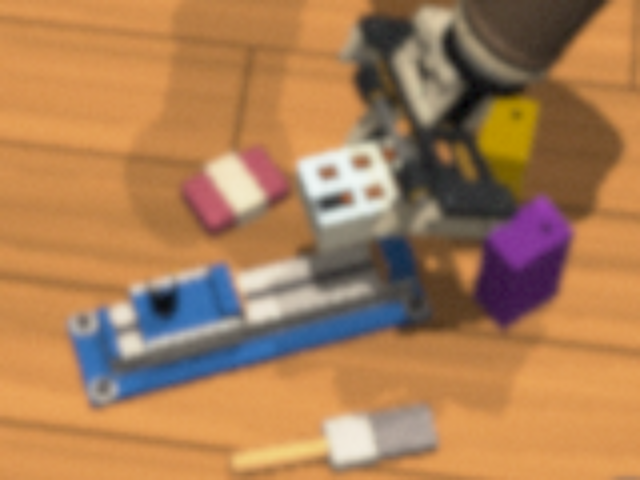

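```bash
python3 -m handwheel '[[-0.4,0,0.23,0,0,0],[-0.6,0,0.35,0,0,0],[-0.6,0,0.35,0,0,0],[-0.44,0,0.25,0,0,0],[0.3,0,0.52,0,0,0],[0.5,0,0.87,0,0,0],[0.5,0,0.87,0,0,0],[0.5,0,0.87,0,0,0]]'
python3 -m handwheel '[[0.25,0,0.43,0,0,0],[0.1,0,0.17,0,0,0],[0,0,0,0,0,0],[0,0,0,0,0,0]]'
python3 - <<'E'
from h import *
o=observe();Q=rotm(o['ee_rot']);print(o['clock'],Q.round(3).tolist(),o['joints'].round(2))
v=np.array([-.43,.903,0]);O=np.array([.5599,-.0071,0]);P=o['position'];print('vise',(P-O)@v,(P-O)@np.array([-.903,-.43,0]),P[2])
im=get_image('wrist');cv2.imwrite('pics/w5.png',im['image'][:,:,::-1])
E
```

```text
clock: 17.13
position: [0.5436, 0.0276, 0.0817]
ee_rot: [1.43, 2.258, -0.382]
force: [-0.1, -0.4, -1.0]
width: 0.674
gripper_force: 44.9
clock: 17.47
position: [0.5434, 0.0293, 0.0688]
ee_rot: [1.427, 2.26, -0.382]
force: [0.6, 0.1, -2.2]
width: 0.677
gripper_force: 44.9
17.4667 [[-0.372, 0.903, 0.216], [0.782, 0.43, -0.451], [-0.5, 0.001, -0.866]] [-0.27  0.55 -0.31  2.05  0.94  0.89 -0.84]
vise 0.03991463398946234 -0.0007699125833713905 0.06882969441129166
```

View pics/w5.png

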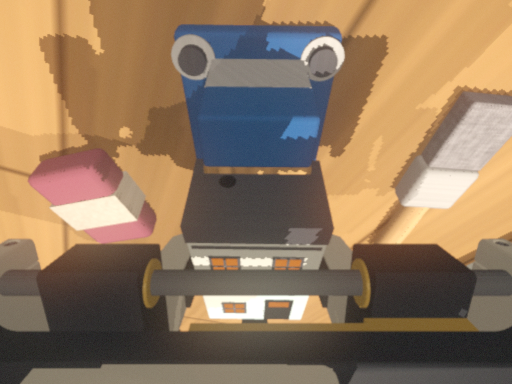

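The wrist view shows the house centred behind the fixed jaw, roof (190–328, 165–240) towards it.

```bash
python3 -m handwheel '[[0.1,0,0.13,0,0,0],[0.1,0,0.13,0,0,0],[0.07,0,0.1,0,0,0],[0.04,0,0.04,0,0,0],[0,0,0,0,0,0],[0,0,0,0,0,0]]'
python3 - <<'E'
from h import *
o=observe();print(o['clock'],o['force'])
v=np.array([-.43,.903,0]);O=np.array([.5599,-.0071,0]);P=o['position'];print('vise',(P-O)@v,(P-O)@np.array([-.903,-.43,0]),P[2])
E
```

```text
clock: 18.02
position: [0.5427, 0.0308, 0.0593]
ee_rot: [1.426, 2.259, -0.382]
force: [-3.0, 1.3, 11.5]
width: 0.673
gripper_force: 44.9
18.0167 [-3.0026846   1.32214272 11.48471752]
vise 0.04159948716486806 -0.0008087894262084342 0.05932533926186019
```

```bash
python3 -m handwheel '[[0,0,0,0,0,0],[0,0,0,0,0,0],[0,0,0,0,0,0],[0,0,0,0,0,0],[0,0,-0.2,0,0,0],[0,0,-0.5,0,0,0],[0,0,-1,0,0,0],[0,0,-1,0,0,0]]' 1
python3 -m handwheel '[[0,0,-1,0,0,0],[0,0,-1,0,0,0],[0,0,-1,0,0,0],[0,0,-1,0,1,0],[0,0,0,0,1,0],[0,0,0,0,1,0],[0,0,0,0,1,0],[0,0,0,0,1,0]]'
python3 -m handwheel '[[0,0,0,0,1,0],[0,0,0,0,1,0],[0,0,0,0,0.5,0],[0,0,0,0,0,0],[0,0,0,0,0,0]]'
python3 - <<'E'
from h import *
o=observe();Q=rotm(o['ee_rot']);print(o['clock'],Q.round(3).tolist())
print('to knob',Q.T@(np.array([.595,-.0826,.0786])-o['position']))
im=get_image('wrist');cv2.imwrite('pics/w6.png',im['image'][:,:,::-1])
E
```

```text
clock: 18.68
position: [0.53, 0.0555, 0.1056]
ee_rot: [1.427, 2.261, -0.384]
force: [0.3, 0.5, -0.3]
width: 1.003
gripper_force: 0.0
clock: 19.35
position: [0.5135, 0.0924, 0.1757]
ee_rot: [1.595, 2.532, -0.134]
force: [-0.5, -0.4, -0.2]
width: 0.997
gripper_force: 0.0
clock: 19.77
position: [0.5135, 0.0911, 0.1746]
ee_rot: [1.677, 2.655, -0.0]
force: [-0.7, -0.3, 0.2]
width: 0.997
gripper_force: 0.0
19.7667 [[-0.43, 0.903, 0.0], [0.903, 0.43, -0.001], [-0.001, 0.0, -1.0]]
to knob [-0.1917686  -0.00100353  0.09614731]
```

View pics/w6.png

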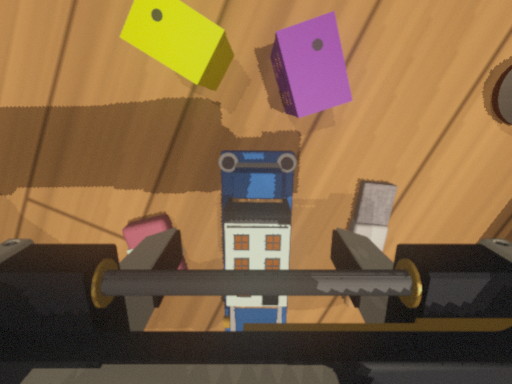

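The house lies on its back, front up, centred (225–290, 200–305). Back to the knob.

```bash
python3 -m handwheel '[[-0.6,-0.05,0,0,0,0],[-1,0,0,0,0,0],[-1,0,0,0,0,0],[-1,0,0,0,0,0],[-1,0,0,0,0,0],[-1,0,0,0,0,0],[-1,0,0,0,0,0],[-1,0,0,0,0,0]]' 0.7
python3 -m handwheel '[[-1,0,0,0,0,0],[-0.7,0,0,0,0,0],[-0.3,0,0.5,0,0,0],[0,0,1,0,0,0],[0,0,1,0,0,0],[0,0,1,0,0,0],[0,0,1,0,0,0],[0,0,0.3,0,0,0]]'
python3 -m handwheel '[[0,0,0,0,0,0],[0,0,0,0,0,0],[0,0,0,0,0,0],[0,0,0,0,0,0],[0,0,0,0,0,0],[0,0,0,0,0,0],[0,0,0,0,0,0],[0,0,0,0,0,0]]' 0 30
python3 -m handwheel '[[0,0,0,0,0,0],[0,0,0,0,0,0],[0,0,0,0,0,0]]'
```

```text
clock: 20.48
position: [0.5783, -0.047, 0.1743]
ee_rot: [1.674, 2.658, -0.001]
force: [0.3, -0.4, -0.3]
width: 0.702
gripper_force: 0.0
clock: 21.15
position: [0.5929, -0.0813, 0.0748]
ee_rot: [-1.672, -2.655, 0.003]
force: [-0.8, 0.1, 0.6]
width: 0.701
gripper_force: 0.0
clock: 21.82
position: [0.5951, -0.0828, 0.0787]
ee_rot: [1.677, 2.657, -0.001]
force: [-3.4, -1.5, 6.4]
width: 0.254
gripper_force: 30.0
clock: 22.07
position: [0.5951, -0.0828, 0.0787]
ee_rot: [1.677, 2.657, -0.001]
force: [-3.9, -0.2, 6.1]
width: 0.25
gripper_force: 30.0
```

```bash
python3 -m handwheel '[[0.1,0,0,0,0,0],[0.1,0,0,0,0,0],[0.1,0,0,0,0,0],[0.1,0,0,0,0,0],[0.1,0,0,0,0,0],[0.1,0,0,0,0,0],[0,0,0,0,0,0]]'
python3 -m handwheel '[[0.05,0,0,0,0,0],[0.05,0,0,0,0,0],[0,0,0,0,0,0]]'
python3 -m handwheel '[[0.05,0,0,0,0,0],[0.05,0,0,0,0,0],[0,0,0,0,0,0]]'
```

```text
clock: 22.65
position: [0.5905, -0.0729, 0.0787]
ee_rot: [1.677, 2.655, -0.001]
force: [-0.2, -4.2, 5.2]
width: 0.254
gripper_force: 30.0
clock: 22.9
position: [0.5898, -0.0714, 0.0787]
ee_rot: [1.677, 2.654, -0.001]
force: [0.5, -5.0, 5.5]
width: 0.25
gripper_force: 30.0
clock: 23.15
position: [0.589, -0.0696, 0.0787]
ee_rot: [1.677, 2.654, -0.001]
force: [0.5, -6.0, 5.2]
width: 0.249
gripper_force: 30.0
```

```bash
python3 -m handwheel '[[0.05,0,0,0,0,0],[0.05,0,0,0,0,0],[0,0,0,0,0,0]]'
python3 -m handwheel '[[0.05,0,0,0,0,0],[0,0,0,0,0,0],[0,0,0,0,0,0]]'
```

```text
clock: 23.4
position: [0.5886, -0.0687, 0.0787]
ee_rot: [1.677, 2.653, -0.002]
force: [2.4, -9.0, 3.0]
width: 0.254
gripper_force: 30.0
clock: 23.65
position: [0.5886, -0.0687, 0.0788]
ee_rot: [1.678, 2.651, -0.002]
force: [4.1, -10.1, 1.9]
width: 0.25
gripper_force: 30.0
```

```bash
python3 -m handwheel '[[0.1,0,0,0,0,0],[0.1,0,0,0,0,0],[0,0,0,0,0,0],[0,0,0,0,0,0]]'
python3 -m handwheel '[[0,0,0,0,0,0],[0,0,0,0,0,0],[0,0,0,0,0,0],[0,0,-0.5,0,0,0],[0,0,-1,0,0,0],[0,0,-1,0,0,0],[0,0,-1,0,0,0],[0,0,-1,0,0,0]]' 0.75
python3 -m handwheel '[[-0.5,0,-1,0,0,0],[-1,0,-0.5,0,0,0],[-1,0,-0.3,0,0,0],[-1,0,0,0,0,0],[-1,0,0,0,0,0],[-0.5,0,0,0,0,0],[0,0,0,0,0,0],[0,0,0,0,0,0]]'
python3 - <<'E'
from h import *
im=get_image('wrist');cv2.imwrite('pics/w7.png',im['image'][:,:,::-1]);np.save('w7.npy',im,allow_pickle=True)
E
```

```text
clock: 23.98
position: [0.5886, -0.0686, 0.0788]
ee_rot: [1.679, 2.645, -0.004]
force: [10.6, -19.0, -3.9]
width: 0.254
gripper_force: 30.0
clock: 24.65
position: [0.5851, -0.0606, 0.1698]
ee_rot: [-1.674, -2.658, -0.001]
force: [-0.3, -0.2, 0.0]
width: 0.741
gripper_force: 0.0
clock: 25.32
position: [0.6281, -0.1509, 0.2042]
ee_rot: [-1.676, -2.656, -0.001]
force: [0.2, 0.8, 0.2]
width: 0.75
gripper_force: 0.0
```

View pics/w7.png

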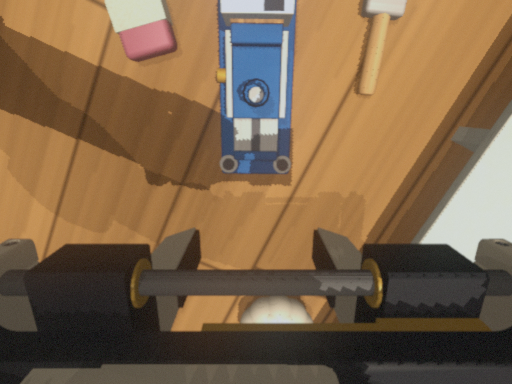

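The wrist view shows the jaw closed against the house base (row ~12) and the knob free at (256,94). From the first grip the knob has travelled 61.9 mm, so the gap is about 104 mm, which matches the house.

```bash
python3 -c "
from cell import sign_off;print(sign_off())"
```

```text
the job is handed in; nothing more can be done
None
```

The job is handed in at about 25 s of the 56 s allowed: the house lies on its back, front up, clamped at an estimated 104 mm gap, and the gripper is clear. I got no verdict back, and I viewed 11 pictures, one over the limit of 10.

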